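Index the filling funnel to the next mortar

TASK

Move the filling funnel on to the next open mortar: hook a fingertip into the pull ring of the swing arm's spring pin, lift the pin out of its hole, swing the arm one hole to the side where the other open mortar waits (the mortar on the opposite side already has its wooden lid on), and let go so that the pin drops fully home in that hole. Hook the ring, do not pinch or wrench it, and leave the mortars and all the other things standing where they are.

Things in the scene. Friction and masses are not known exactly. Their poses are not given: they have to be found in the camera images.
- stand: Fixed filling stand: grey base board 350x420x12 mm with 3 mm cork pads, 38 mm steel column, round index plate 180 mm across on top with five pin holes 40 degrees apart at 70 mm radius. Origin: on the table under the column's axis; x axis: towards the middle pad and middle hole; z up. Three pads 210 mm from the axis at -40, 0, +40 degrees, each below one of the inner holes.
- pivot (a point): Point on the column's axis (the arm's hinge, vertical) at the upper face of the index plate, 158 mm above the table.
- swing_arm (a joint): Angle of the swing arm about the column, rad: 0 = middle pad's hole, grows anticlockwise from above; holes at -1.396, -0.698, 0, 0.698, 1.396. Starts near 0, locked by the pin (0.015 rad play). Unlocked it turns against slight friction (0.1 N m) and stays where left. Aluminium bar 36 mm wide, 164-174 mm above the table; its hub is 52 mm across, up to 192 mm.
- pin (a joint): Lift of the spring pin, m, straight up: 0 = fully home in a hole, 0.006-0.007 = its round tip rides on the plate between holes, 0.016 = highest. The tip is out of the hole above 0.007. The spring pushes down with 5 N at 0 and 10 N at the top. Let go, the pin drops into a hole that it is over or is swung over. Pin 8 mm thick, hole 9.8 mm.
- pull_ring: Round steel pull ring welded on the pin, 46 mm clear inside, 6.4 mm wire. Origin: the ring's foot, 70 mm out from the column's axis, 213 mm above the table with the pin home; x: outwards along the arm; z up. It leans 45 degrees outwards, so its open face looks back over the column and up at 45 degrees: a finger enters over the column, sloping down and out. Rises with the pin, turns with the arm.
- ring_center (a point): Centre of the pull ring's opening; with the pin home 89 mm out from the column's axis and 232 mm above the table.
- spout (a point): Centre of the funnel's outlet, under the end of the arm, 210 mm from the column's axis and 120 mm above the table. Steel funnel, 114 mm wide at its rim, which is 216 mm above the table.
- mortar_now: Black stone mortar, open, under the funnel at the start (middle pad). 110 mm wide, 80 mm high, standing loose on its pad. Origin: centre of its underside.
- mortar_next: Black stone mortar, open, on one of the two outer pads: the one to be filled next. Same size and origin.
- mortar_lidded: Black stone mortar with a flat wooden lid (114 mm wide, 8 mm thick, with a small knob; top 98 mm above its underside) on the other outer pad. Same origin.
- pestle_left: Black stone pestle, 146 mm long, lying on the table beside the stand; bystander.
- pestle_right: Black stone pestle, 146 mm long, lying on the table beside the stand; bystander.
- tumbler: Steel tumbler, 68 mm wide, 85 mm high, standing on the base board; bystander.
- spice_jar: Small glass jar with black lid, 52 mm wide, 85 mm high, standing on the base board; bystander.
- glass_bowl: Glass bowl, 124 mm wide, 50 mm high, on the table beside the stand; bystander.
- spoon: Spoon lying on the table beside the stand; bystander.
Mind the look-alikes: they are no part of the job. What is shaped like the mortar_next but pink or turquoise is not meant.

How it is judged:
By the outcome, as a careful person would: the job done as asked, in the order asked, and still so for the second after the job is handed in, with the robot touching nothing.
It also fails if it takes over 51 s, if anything falls off the work surface, if the arm or the gripper's body presses on something with over 40 N, if the wrist force passes 120 N, or if a joint passes its speed limit or range.

ROBOT

A 7-joint arm with a two-finger parallel gripper is mounted at the origin on the work surface. World frame = base frame: x ahead of the robot, y to its left, z up, the work surface at z = 0. Lengths are in m, angles in rad, forces in N, time in s.
With the tool pointing down it reaches from about 0.4 to 0.85 m from the base axis. Payload 10.4 kg.
Tool frame: the origin (TCP) lies midway between the tips of the shut fingers; the grasp point (between the pads) lies 19 mm behind it; z points along the fingers, y is the line along which they close (so a half turn about z gives the same grasp; the last joint's range is limited). The gripper opens to 87 mm and grips with 3 to 60 N. Pads are 19 mm wide; open, the fingers measure 117 mm over their backs; the gripper's body (75 mm by 190 mm) begins 51 mm behind the grasp point.
Start: joints at [-1.205, 0.332, -0.065, 1.46, 0.022, 1.35, -0.088], TCP at [0.237, 0.578, 0.223] pointing down, gripper open.
Joint ranges: [-2.6, 2.6], [-0.5, 2.12], [-1.47, 1.34], [0.16, 2.42], [-1.27, 4.41], [0.06, 2.06], [-2.6, 2.6]. Speed limits (rad/s): [2.22, 2.22, 2.79, 2.79, 3.14, 3.14, 3.14].

INTERFACE

Orientations are given as a unit quaternion [x, y, z, w].
In Python, from bench import r gives the robot as it stands.
- The arm moves only by the tool arm_command, never from a script. Its argument "moves" is one flat list of numbers, 4 for each row, row after row: the shift along the tool's x, y, z in cm, then the turn about the tool's z in degrees. A call has 1 to 12 rows; each row shifts and turns the commanded pose from where the row before left it, along the tool's axes as they then stand; what a row does not reach is not made up. A row lasts 1/12 s, in which the tool goes at most 41.7 mm and 7.16 degrees, less where a joint would pass 70% of its speed; a pose out of reach is approached as far as the arm can. A call with a gripper value outside its range is refused whole. "fingers" is the opening in per cent of the stroke, from 0 (shut) to 100 (fully open), set as the call begins (left out, the last holds). The fingers move at their own pace and stop on an object; "squeeze" is the grip in N (left out, the last holds). Time passes only in rows, so rows that do not move let the fingers close. It gives the time, the measured TCP pose, the force, the opening and the grip force at its end, in the units of the state.
- r.read_state(): the state, without advancing time (a new reading comes with each control period).
- r.camera(name): name is "scene" or "top" or "wrist"; returns the picture (400x640x3 uint8, red, green, blue); there is no depth.
- r.camera_info(name): a dict with "fx", "fy", "cx", "cy" (pixels), "origin" and "attitude" of the camera in the world. Camera axes: x right, y up, looking along -z (the intrinsics and any distortion apply to the point x, -y, -z); pixel columns grow to the right and rows downward; lengths in m; the calibration is good to about 2 mm. The wrist camera is an equidistant fisheye: a pixel r from the principal point sees the ray r / f radians off the axis. A picture is of the moment at which its call begins: read the wrist's pose just before it. camera_info takes no time and is no camera call; for the wrist camera it gives the pose at the moment of the call.
- r.close_job(): hands the job in; it is judged then, once.
The state is a dict: "time": time; "joint_positions": joint angles; "joint_vel": joint speeds; "joint_torque": joint torques, N m; "ee_pos": TCP position; "eef_rot": TCP orientation; "ft_force": force on the tool from outside, world axes, zero at the start; "torque": the same for the moment, N m; "width": finger opening in m; "grip_force": force on a finger pad.
Only numpy, scipy, OpenCV 4.12 (cv2) and the standard library are available. Lean on these libraries where they do the work, as an engineer would, in place of code of your own. Each camera call takes 0.05 s, during which the arm holds its last target. There are 200 camera calls.

## Working session

There is one attempt and no reset: what is moved stays moved. The work goes in short steps, Python scripts to look and compute and a tool call to move; the robot and the scene stay as the last step left them, time stands still between calls to the robot, and variables do not carry over. Pictures are saved under pics/ and viewed, at most 13 in all, crops included, and the job is handed in when it is done.

Besides the shell and the picture viewer there is one more tool, called after "Call:" as a command line: name --argument value ..., lists and objects as JSON in quotes. arm_command: Moves the arm, as the interface text tells. Its arguments: {"type":"object","properties":{"moves":{"type":"array"},"fingers":{"type":"number"},"squeeze":{"type":"number"}},"required":["moves"]}

```bash
mkdir -p pics; ls; python3 - <<'E'
from bench import r
import cv2
for n in("scene","top"):
    i=r.camera_info(n);print(n,i)
    cv2.imwrite(f"pics/{n}0.png",r.camera(n)[:,:,::-1])
s=r.read_state();print(s)
E
```

```text
pics
scene {'fx': 395.4662758188992, 'fy': 395.4662758188992, 'cx': 317.12793950758237, 'cy': 202.2390284801032, 'origin': array([ 1.34508277, -0.19965114,  0.81525841]), 'attitude': array([0.358806  , 0.25135357, 0.49789209, 0.74845381])}
top {'fx': 400.81321284320677, 'fy': 400.81321284320677, 'cx': 320.5194761753961, 'cy': 208.2745215335401, 'origin': array([0.31241609, 0.10982332, 1.25968495]), 'attitude': array([-0.07030945,  0.07859354,  0.73025933, -0.67498218])}
{'time': 0.1, 'joint_positions': array([-1.20459593,  0.33280858, -0.06470165,  1.46078838,  0.02159654,
        1.34990438, -0.08849517]), 'joint_vel': array([ 3.01523495e-04, -2.56302729e-03,  1.66155534e-03, -3.29888916e-03,
        7.06610950e-05, -1.97580509e-03,  6.94373878e-04]), 'joint_torque': array([ 2.18154135e-03, -6.24532056e+01,  2.50288099e-02, -3.90718925e+01,
       -6.13100175e-02,  3.64405860e-02,  6.86138856e-05]), 'ee_pos': array([0.2368034 , 0.57805901, 0.22186649]), 'eef_rot': array([ 1.93166556e-01,  9.81165793e-01, -5.99523090e-04, -9.32953818e-05]), 'ft_force': array([ 0.37267932,  0.00769201, -0.03707295]), 'torque': array([0.06121598, 0.04482818, 0.01452788]), 'grip_force': 0.0, 'width': 0.08707894654214311}
```

View pics/scene0.png

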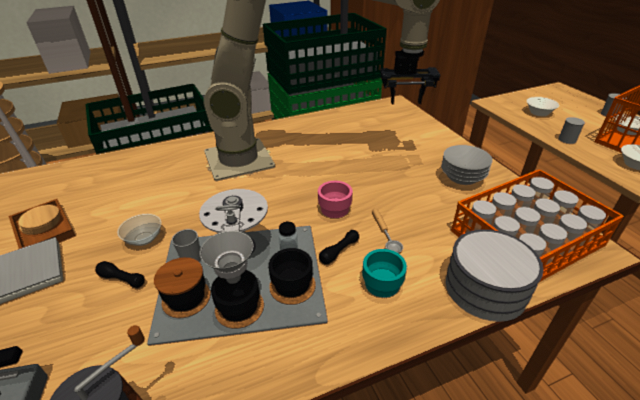

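View pics/top0.png

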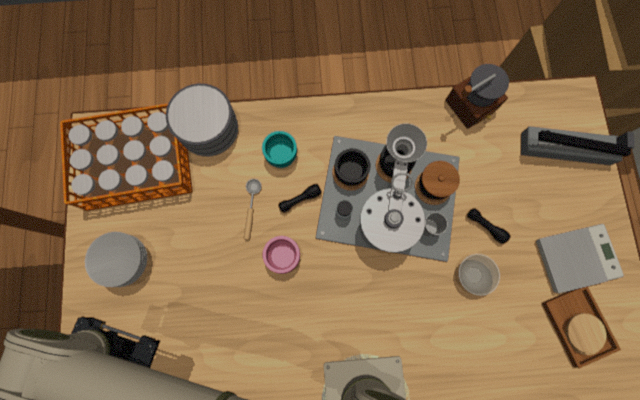

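The top picture shows the stand's plate hub at about (394,217) and the funnel at (406,142). The open black mortar is at (352,167), on the left or +y side. The lidded one is at (440,180). The pink bowl (282,255) and turquoise bowl (280,149) are look-alikes, so I'm leaving them alone. Next is an enlarged crop.

```bash
python3 - <<'E'
import cv2
a=cv2.imread("pics/top0.png")[110:270,310:470]
b=cv2.imread("pics/scene0.png")[180:330,140:330]
a=cv2.resize(a,(600,600),interpolation=cv2.INTER_CUBIC)
cv2.imwrite("pics/topc.png",a)
c=cv2.imread("pics/scene0.png")[180:300,190:340]
cv2.imwrite("pics/scenec.png",cv2.resize(c,(750,600),interpolation=cv2.INTER_CUBIC))
E
```

```text
(no output)
```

View pics/topc.png

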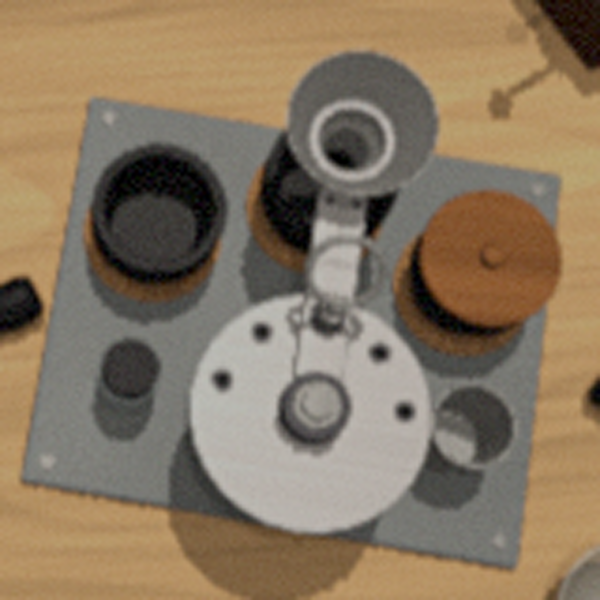

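View pics/scenec.png

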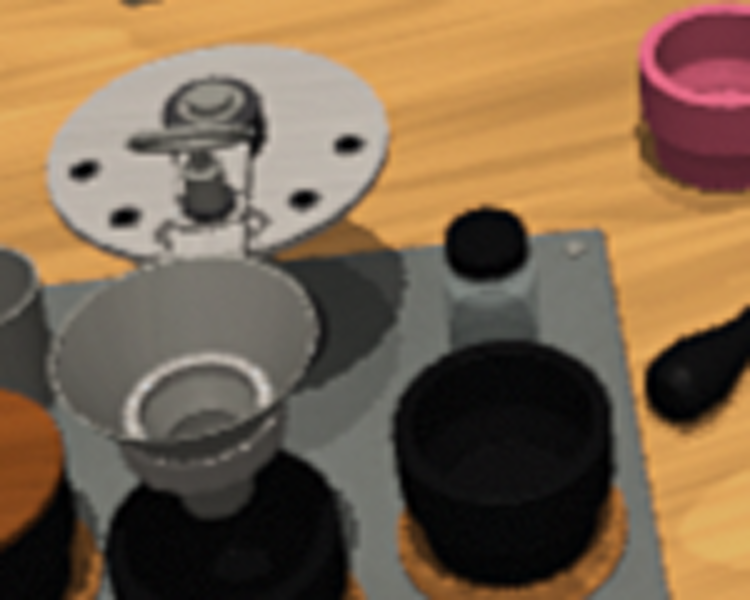

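Top crop: the plate's centre is at (311,412). The holes are at (262,331), (222,379), (379,352) and (404,411). The funnel rim's centre is at (363,122), and the ring's upper arc spans x 310–383 with its top at y≈237. The mortar at (157,215), left of the funnel, is open and black, and the right one has its lid on. I'll fit the stand's pose to these points.

```bash
cat >h.py <<'E'
import numpy as np
from scipy.spatial.transform import Rotation as R
from scipy.optimize import least_squares
def proj(i,P):
    p=R.from_quat(i["attitude"]).inv().apply(np.atleast_2d(P)-i["origin"])
    return np.c_[i["cx"]+i["fx"]*p[:,0]/-p[:,2], i["cy"]-i["fy"]*p[:,1]/-p[:,2]]
E
python3 - <<'E'
from h import *
from bench import r
i=r.camera_info("top"); s=r.camera_info("scene")
d=np.deg2rad
h=lambda a,rad,z:[rad*np.cos(d(a)),rad*np.sin(d(a)),z]
L=np.array([[0,0,.158],h(40,.07,.158),h(80,.07,.158),h(-40,.07,.158),h(-80,.07,.158),[.21,0,.216],[0,0,.192]])
px=np.array([[311,412],[262,331],[222,379],[379,352],[404,411],[363,122],[318,402]])/3.75+[310,110]
# scene crop scale 5 origin 190,180 : holes
Ls=np.array([h(40,.07,.158),h(80,.07,.158),h(-40,.07,.158),h(-80,.07,.158)])
ps=np.array([[304,200],[348,144],[124,217],[84,169]])/5+[190,180]
W=lambda q,L:np.c_[R.from_euler('z',q[2]).apply(L)]+[q[0],q[1],0]
f=lambda q:np.r_[(proj(i,W(q,L))-px).ravel(),(proj(s,W(q,Ls))-ps).ravel()]
o=least_squares(f,[.45,0,0]);q=o.x;print(q,np.rad2deg(q[2]));print(o.fun.reshape(-1,2).round(1))
print("ring c,foot,spout",W(q,np.array([[.089,0,.232],[.07,0,.213],[.21,0,.12]])))
c=np.array([proj(i,W(q,np.array([[.089,0,.232]])))[0]]);print((c-[310,110])*3.75)
E
```

```text
[ 0.49944827 -0.10983703 -0.25797718] -14.781003728492355
[[-0.7 -0.2]
 [-0.7  0.3]
 [-0.7  0.1]
 [-0.4  0.2]
 [-0.5  0.2]
 [-0.1 -0.2]
 [-0.3  0.2]
 [-1.   0.2]
 [-0.6  0.4]
 [-0.6  0.3]
 [-0.7  0.5]]
ring c,foot,spout [[ 0.58550309 -0.13254317  0.232     ]
 [ 0.56713184 -0.1276958   0.213     ]
 [ 0.70249896 -0.16341332  0.12      ]]
[[344.5990817  270.99472885]]
```

The fit is good: residuals are under 1 px, the ring centre is about (0.585, -0.133, 0.232) and the arm points at -14.8°. The next mortar is on the +40° side. The finger has to slope down and out, but a row can only shift the tool or turn it about its own axis. So first I'll see how the arm behaves high up near its reach limit, well clear of everything.

Call:
arm_command --moves '[0,0,-4,0,0,0,-4,0,0,0,-4,0,0,0,-4,0,0,0,-4,0,0,4,0,0,0,4,0,0,0,4,0,0,0,4,0,0,0,4,0,0,0,4,0,0,0,4,0,0]' --fingers 0

```text
time: 1.1
ee_pos: [0.3078, 0.7243, 0.4104]
eef_rot: [0.201, 0.98, 0.0, 0.008]
ft_force: [-0.4, 1.3, -0.8]
width: 0.015
grip_force: 0.0
```

```bash
python3 - <<'E'
from h import *
from bench import r
s=r.read_state();print(s["time"],s["joint_positions"].round(3),s["ee_pos"].round(3),R.from_quat(s["eef_rot"]).as_matrix().round(3),s["width"])
E
```

```text
1.1 [-1.212  0.88  -0.156  0.225  0.153  2.036 -0.076] [0.308 0.724 0.41 ] [[-0.919  0.393  0.016]
 [ 0.393  0.919 -0.003]
 [-0.016  0.004 -1.   ]] 0.014981655539033687
```

Call:
arm_command --moves '[0,4,0,0,0,4,0,0,0,4,0,0,0,4,0,0,0,4,0,0,0,4,0,0]'

```text
time: 1.6
ee_pos: [0.3017, 0.7594, 0.3822]
eef_rot: [0.177, 0.984, 0.016, 0.014]
ft_force: [-0.1, 0.9, -1.0]
width: 0.0004
grip_force: 0.0
```

```bash
cat >st.py <<'E'
from h import *
from bench import r
s=r.read_state();print(s["time"],s["joint_positions"].round(3),s["ee_pos"].round(4),"\n",R.from_quat(s["eef_rot"]).as_matrix().round(3),s["width"].__round__(4),s["ft_force"].round(1))
E
python3 st.py
```

```text
1.6 [-1.148  0.978 -1.162  0.169  1.098  2.056 -0.097] [0.3017 0.7594 0.3822] 
 [[-0.937  0.348  0.034]
 [ 0.349  0.937  0.026]
 [-0.023  0.036 -0.999]] 0.0004 [-0.1  0.9 -1. ]
```

Call:
arm_command --moves '[0,0,-4,0,0,0,-4,0,0,0,-4,0,0,0,-4,0,0,0,-4,0,0,0,-4,0]'

```text
time: 2.1
ee_pos: [0.2909, 0.7345, 0.426]
eef_rot: [0.173, 0.985, 0.012, 0.018]
ft_force: [0.8, -0.3, -1.0]
width: 0.0006
grip_force: 0.0
```

```bash
python3 st.py
```

```text
2.1 [-1.248  0.895 -0.17   0.163  0.19   2.058 -0.039] [0.2909 0.7345 0.426 ] 
 [[-0.939  0.34   0.04 ]
 [ 0.341  0.94   0.018]
 [-0.031  0.03  -0.999]] 0.0006 [ 0.8 -0.3 -1. ]
```

Call:
arm_command --moves '[0,0,-4,0,0,0,-4,0,0,0,-4,0,0,0,-4,0,0,0,-4,0,0,0,-4,0,0,0,-4,0,0,0,-4,0]'

```text
time: 2.77
ee_pos: [0.2705, 0.6904, 0.5727]
eef_rot: [0.171, 0.979, 0.101, 0.035]
ft_force: [0.2, 0.1, 1.0]
width: 0.0004
grip_force: 0.0
```

```bash
python3 st.py
```

```text
2.7667 [-1.327  0.722  0.426  0.162 -0.322  2.058  0.009] [0.2705 0.6904 0.5727] 
 [[-0.939  0.328  0.104]
 [ 0.343  0.921  0.186]
 [-0.035  0.21  -0.977]] 0.0004 [0.2 0.1 1. ]
```

The arm tilts outward as it nears its limit, and each row carries on from the pose actually reached. That gives the down-and-out slope I need, so I'm continuing.

Call:
arm_command --moves '[0,0,-4,0,0,0,-4,0,0,0,-4,0,0,0,-4,0,0,0,-4,0,0,0,-4,0,0,0,-4,0,0,0,-4,0]'

```text
time: 3.43
ee_pos: [0.2304, 0.5998, 0.7448]
eef_rot: [0.166, 0.959, 0.222, 0.057]
ft_force: [0.7, -0.1, -0.0]
width: 0.0005
grip_force: 0.0
```

```bash
python3 st.py
```

```text
3.4333 [-1.386  0.475  0.473  0.162 -0.309  2.058  0.007] [0.2304 0.5998 0.7448] 
 [[-0.939  0.292  0.183]
 [ 0.343  0.847  0.406]
 [-0.036  0.444 -0.895]] 0.0005 [ 0.7 -0.1 -0. ]
```

Call:
arm_command --moves '[0,0,-4,0,0,0,-4,0,0,0,-4,0,0,0,-4,0,0,0,-4,0,0,0,-4,0,0,0,-4,0,0,0,-4,0,0,0,-4,0,0,0,-4,0]'

```text
time: 4.27
ee_pos: [0.1673, 0.4365, 0.9177]
eef_rot: [0.155, 0.913, 0.368, 0.082]
ft_force: [-0.8, 0.5, 0.4]
width: 0.0005
grip_force: 0.0
```

```bash
python3 st.py
```

```text
4.2667 [-1.65   0.17   0.696  0.161 -0.265  2.058  0.009] [0.1673 0.4365 0.9177] 
 [[-0.939  0.222  0.264]
 [ 0.343  0.681  0.647]
 [-0.036  0.698 -0.715]] 0.0005 [-0.8  0.5  0.4]
```

The slope is now about 44°, but it points along azimuth 68° and I need roughly -15 to +25°. Rotating around the stand with this tilt takes the arm close to other joint limits, and those should drag the tool axis round. I'll go in steps, staying high.

Call:
arm_command --moves '[-1.9,-3.35,-0.15,0,-1.9,-3.35,-0.15,0,-1.9,-3.35,-0.15,0,-1.9,-3.35,-0.15,0,-1.9,-3.35,-0.15,0,-1.9,-3.35,-0.15,0,-1.9,-3.35,-0.15,0,-1.9,-3.35,-0.15,0,-1.9,-3.35,-0.15,0,-1.9,-3.35,-0.15,0]'

```text
time: 5.1
ee_pos: [0.2115, 0.2545, 0.8011]
eef_rot: [0.169, 0.916, 0.357, 0.063]
ft_force: [0.2, -0.2, -0.7]
width: 0.0006
grip_force: 0.0
```

```bash
cat >>st.py <<'E'
import sys
M=R.from_quat(s["eef_rot"]).as_matrix();t=M[:,2]
print("az %.0f el %.0f"%(np.degrees(np.arctan2(t[1],t[0])),np.degrees(np.arcsin(t[2]))))
if len(sys.argv)>3:
    d=M.T@(np.array(sys.argv[1:4],float)-s["ee_pos"])*100;n=int(np.ceil(np.linalg.norm(d)/3.9));print("move cm",d.round(2),"rows",n,(d/n).round(2))
E
python3 st.py .41 -.29 .40
```

```text
5.1 [-1.512 -0.496  0.19   1.063  0.159  1.818 -0.002] [0.2115 0.2545 0.8011] 
 [[-0.935  0.264  0.236]
 [ 0.354  0.688  0.634]
 [ 0.005  0.676 -0.737]] 0.0006 [ 0.2 -0.2 -0.7]
az 70 el -47
move cm [-38.05 -59.33  -0.26] rows 19 [-2.   -3.12 -0.01]
```

Call:
arm_command --moves '[-2,-3.1,0,0,-2,-3.1,0,0,-2,-3.1,0,0,-2,-3.1,0,0,-2,-3.1,0,0,-2,-3.1,0,0,-2,-3.1,0,0,-2,-3.1,0,0]'

```text
time: 5.77
ee_pos: [0.2453, 0.1591, 0.7273]
eef_rot: [0.165, 0.925, 0.335, 0.064]
ft_force: [0.5, 0.2, 0.5]
width: 0.0004
grip_force: 0.0
```

```bash
python3 st.py .41 -.29 .40
```

```text
5.7667 [-0.475 -0.493  0.164  1.272 -0.467  1.853  0.657] [0.2453 0.1591 0.7273] 
 [[-0.938  0.262  0.228]
 [ 0.347  0.721  0.6  ]
 [-0.007  0.642 -0.767]] 0.0004 [0.5 0.2 0.5]
az 69 el -50
move cm [-30.81 -49.06   1.93] rows 15 [-2.05 -3.27  0.13]
```

Call:
arm_command --moves '[-2,-3.2,0.1,0,-2,-3.2,0.1,0,-2,-3.2,0.1,0,-2,-3.2,0.1,0,-2,-3.2,0.1,0,-2,-3.2,0.1,0,-2,-3.2,0.1,0,-2,-3.2,0.1,0,-2,-3.2,0.1,0,-2,-3.2,0.1,0]'

```text
time: 6.6
ee_pos: [0.3492, -0.1316, 0.5187]
eef_rot: [0.165, 0.926, 0.334, 0.064]
ft_force: [1.0, -0.8, -0.5]
width: 0.0004
grip_force: 0.0
```

```bash
python3 st.py .45 -.4 .45
```

```text
6.6 [-0.299 -0.297  0.852  1.544 -0.488  1.878  1.604] [ 0.3492 -0.1316  0.5187] 
 [[-0.937  0.264  0.229]
 [ 0.349  0.722  0.598]
 [-0.007  0.64  -0.768]] 0.0004 [ 1.  -0.8 -0.5]
az 69 el -50
move cm [-18.76 -21.11  -8.47] rows 8 [-2.34 -2.64 -1.06]
```

```bash
python3 st.py .5 -.55 .55
```

```text
6.6 [-0.299 -0.297  0.852  1.544 -0.488  1.878  1.604] [ 0.3492 -0.1316  0.5187] 
 [[-0.937  0.264  0.229]
 [ 0.349  0.722  0.598]
 [-0.007  0.64  -0.768]] 0.0004 [ 1.  -0.8 -0.5]
az 69 el -50
move cm [-28.75 -24.21 -23.98] rows 12 [-2.4  -2.02 -2.  ]
```

Call:
arm_command --moves '[-2.4,-2,-2,0,-2.4,-2,-2,0,-2.4,-2,-2,0,-2.4,-2,-2,0,-2.4,-2,-2,0,-2.4,-2,-2,0,-2.4,-2,-2,0,-2.4,-2,-2,0,-2.4,-2,-2,0,-2.4,-2,-2,0]'

```text
time: 7.43
ee_pos: [0.4038, -0.236, 0.5332]
eef_rot: [0.169, 0.937, 0.3, 0.051]
ft_force: [1.3, 1.4, -0.8]
width: 0.0003
grip_force: 0.0
```

```bash
python3 st.py .5 -.6 .6
```

```text
7.4333 [ 0.693  0.143  0.155  1.187 -0.636  2.052  1.831] [ 0.4038 -0.236   0.5332] 
 [[-0.938  0.286  0.196]
 [ 0.347  0.763  0.546]
 [ 0.007  0.58  -0.815]] 0.0003 [ 1.3  1.4 -0.8]
az 70 el -55
move cm [-21.61 -21.14 -23.42] rows 10 [-2.16 -2.11 -2.34]
```

```bash
python3 st.py .3 -.66 .74
```

```text
7.4333 [ 0.693  0.143  0.155  1.187 -0.636  2.052  1.831] [ 0.4038 -0.236   0.5332] 
 [[-0.938  0.286  0.196]
 [ 0.347  0.763  0.546]
 [ 0.007  0.58  -0.815]] 0.0003 [ 1.3  1.4 -0.8]
az 70 el -55
move cm [ -4.84 -23.32 -42.02] rows 13 [-0.37 -1.79 -3.23]
```

Call:
arm_command --moves '[-0.4,-1.8,-3.2,0,-0.4,-1.8,-3.2,0,-0.4,-1.8,-3.2,0,-0.4,-1.8,-3.2,0,-0.4,-1.8,-3.2,0,-0.4,-1.8,-3.2,0,-0.4,-1.8,-3.2,0,-0.4,-1.8,-3.2,0]'

```text
time: 8.1
ee_pos: [0.4244, -0.2779, 0.4887]
eef_rot: [0.169, 0.942, 0.289, -0.028]
ft_force: [2.0, 0.3, -2.8]
width: 0.0008
grip_force: 0.0
```

```bash
python3 st.py .3 -.66 .74
```

```text
8.1 [ 1.44   0.522 -1.147  0.999 -0.111  2.057  1.484] [ 0.4244 -0.2779  0.4887] 
 [[-0.941  0.335  0.044]
 [ 0.302  0.776  0.553]
 [ 0.151  0.534 -0.832]] 0.0008 [ 2.   0.3 -2.8]
az 85 el -56
move cm [  3.98 -20.4  -42.59] rows 13 [ 0.31 -1.57 -3.28]
```

```bash
python3 st.py .4 -.75 .5
```

```text
8.1 [ 1.44   0.522 -1.147  0.999 -0.111  2.057  1.484] [ 0.4244 -0.2779  0.4887] 
 [[-0.941  0.335  0.044]
 [ 0.302  0.776  0.553]
 [ 0.151  0.534 -0.832]] 0.0008 [ 2.   0.3 -2.8]
az 85 el -56
move cm [-11.78 -36.86 -27.17] rows 13 [-0.91 -2.84 -2.09]
```

Call:
arm_command --moves '[-0.9,-2.8,-2.1,0,-0.9,-2.8,-2.1,0,-0.9,-2.8,-2.1,0,-0.9,-2.8,-2.1,0,-0.9,-2.8,-2.1,0,-0.9,-2.8,-2.1,0,-0.9,-2.8,-2.1,0,-0.9,-2.8,-2.1,0]'

```text
time: 8.77
ee_pos: [0.3961, -0.4974, 0.4091]
eef_rot: [0.19, 0.945, 0.265, 0.037]
ft_force: [0.1, -0.7, 0.5]
width: 0.0007
grip_force: 0.0
```

```bash
python3 st.py .4 -.75 .5
```

```text
8.7667 [ 1.293  0.686 -0.594  0.724 -0.142  2.058  1.889] [ 0.3961 -0.4974  0.4091] 
 [[-0.925  0.339  0.17 ]
 [ 0.378  0.787  0.487]
 [ 0.031  0.515 -0.857]] 0.0007 [ 0.1 -0.7  0.5]
az 71 el -59
move cm [ -9.63 -15.09 -20.02] rows 7 [-1.38 -2.16 -2.86]
```

Call:
arm_command --moves '[-0.5,-2.6,-2.7,0,-0.5,-2.6,-2.7,0,-0.5,-2.6,-2.7,0,-0.5,-2.6,-2.7,0,-0.5,-2.6,-2.7,0,-0.5,-2.6,-2.7,0,-0.5,-2.6,-2.7,0,-0.5,-2.6,-2.7,0]'

```text
time: 9.43
ee_pos: [0.2999, -0.6583, 0.3829]
eef_rot: [0.214, 0.949, 0.205, 0.11]
ft_force: [0.9, 0.3, -0.2]
width: 0.0004
grip_force: 0.0
```

```bash
python3 st.py .4 -.75 .5
```

```text
9.4333 [ 1.352  0.839 -0.315  0.449 -0.224  2.058  2.154] [ 0.2999 -0.6583  0.3829] 
 [[-0.884  0.361  0.297]
 [ 0.452  0.824  0.342]
 [-0.122  0.436 -0.892]] 0.0004 [ 0.9  0.3 -0.2]
az 49 el -63
move cm [-14.41   1.16 -10.6 ] rows 5 [-2.88  0.23 -2.12]
```

```bash
python3 st.py .41 -.5 .82
```

```text
9.4333 [ 1.352  0.839 -0.315  0.449 -0.224  2.058  2.154] [ 0.2999 -0.6583  0.3829] 
 [[-0.884  0.361  0.297]
 [ 0.452  0.824  0.342]
 [-0.122  0.436 -0.892]] 0.0004 [ 0.9  0.3 -0.2]
az 49 el -63
move cm [ -7.9   36.09 -30.29] rows 13 [-0.61  2.78 -2.33]
```

Call:
arm_command --moves '[-0.5,1.7,-3.5,-7,-0.5,1.7,-3.5,-7,-0.5,1.7,-3.5,0,-0.5,1.7,-3.5,0,-0.5,1.7,-3.5,0,-0.5,1.7,-3.5,0]'

```text
time: 9.93
ee_pos: [0.2822, -0.5694, 0.5366]
eef_rot: [0.111, 0.968, 0.143, 0.176]
ft_force: [-1.1, -0.7, -0.4]
width: 0.0002
grip_force: 0.0
```

```bash
python3 st.py .41 -.5 .82
```

```text
9.9333 [ 1.51   0.568 -0.598  0.587 -0.169  2.058  2.251] [ 0.2822 -0.5694  0.5366] 
 [[-0.914  0.165  0.372]
 [ 0.266  0.934  0.238]
 [-0.308  0.316 -0.897]] 0.0002 [-1.1 -0.7 -0.4]
az 33 el -64
move cm [-18.56  17.55 -19.03] rows 9 [-2.06  1.95 -2.11]
```

Call:
arm_command --moves '[-1.2,1.2,-3.4,-7,-1.2,1.2,-3.4,-7,-1.2,1.2,-3.4,-7,-1.2,1.2,-3.4,0,-1.2,1.2,-3.4,0,-1.2,1.2,-3.4,0]'

```text
time: 10.43
ee_pos: [0.275, -0.4856, 0.6576]
eef_rot: [-0.051, 0.967, 0.054, 0.243]
ft_force: [-0.8, -0.1, 0.3]
width: 0.0002
grip_force: 0.0
```

```bash
python3 st.py .41 -.5 .82
```

```text
10.4333 [ 1.71   0.408 -0.917  0.603 -0.151  2.058  2.46 ] [ 0.275  -0.4856  0.6576] 
 [[-0.877 -0.125  0.464]
 [-0.072  0.989  0.13 ]
 [-0.475  0.08  -0.876]] 0.0002 [-0.8 -0.1  0.3]
az 16 el -61
move cm [-19.45  -1.8   -8.16] rows 6 [-3.24 -0.3  -1.36]
```

Now the axis is at azimuth 16° and el -61°, with the finger line y almost horizontal. I'll swing to the front and finish tilting there.

```bash
python3 st.py .56 -.05 .68
```

```text
10.4333 [ 1.71   0.408 -0.917  0.603 -0.151  2.058  2.46 ] [ 0.275  -0.4856  0.6576] 
 [[-0.877 -0.125  0.464]
 [-0.072  0.989  0.13 ]
 [-0.475  0.08  -0.876]] 0.0002 [-0.8 -0.1  0.3]
az 16 el -61
move cm [-29.19  39.7   16.91] rows 14 [-2.09  2.84  1.21]
```

Call:
arm_command --moves '[-2.1,2.85,1.2,0,-2.1,2.85,1.2,0,-2.1,2.85,1.2,0,-2.1,2.85,1.2,0,-2.1,2.85,1.2,0,-2.1,2.85,1.2,0,-2.1,2.85,1.2,0,-2.1,2.85,1.2,0,-2.1,2.85,1.2,0,-2.1,2.85,1.2,0,-2.1,2.85,1.2,0,-2.1,2.85,1.2,0]'

```text
time: 11.43
ee_pos: [0.5207, -0.1093, 0.6781]
eef_rot: [-0.05, 0.967, 0.054, 0.242]
ft_force: [1.0, -1.6, -0.7]
width: 0.0008
grip_force: 0.0
```

```bash
python3 st.py .56 -.05 .68; python3 st.py .45 -.06 .9|tail -1
```

```text
11.4333 [ 1.527  0.035 -1.261  0.949 -0.221  1.74   1.862] [ 0.5207 -0.1093  0.6781] 
 [[-0.877 -0.124  0.464]
 [-0.072  0.989  0.128]
 [-0.475  0.079 -0.877]] 0.0008 [ 1.  -1.6 -0.7]
az 15 el -61
move cm [-3.96  5.4   2.42] rows 2 [-1.98  2.7   1.21]
move cm [ -4.68   7.51 -22.1 ] rows 7 [-0.67  1.07 -3.16]
```

Call:
arm_command --moves '[-2,2.7,1.2,0,-0.8,1,-3.7,0,-0.8,1,-3.7,0,-0.8,1,-3.7,0,-0.8,1,-3.7,0,-0.8,1,-3.7,0,-0.8,1,-3.7,0,-0.8,1,-3.7,0,-0.8,1,-3.7,0]'

```text
time: 12.18
ee_pos: [0.5113, -0.0669, 0.7789]
eef_rot: [-0.048, 0.969, 0.06, 0.235]
ft_force: [-0.9, 0.2, -0.4]
width: 0.0005
grip_force: 0.0
```

```bash
python3 st.py
```

```text
12.1833 [ 0.473  0.179 -0.464  0.479 -0.083  2.035  1.65 ] [ 0.5113 -0.0669  0.7789] 
 [[-0.885 -0.121  0.449]
 [-0.065  0.988  0.138]
 [-0.461  0.093 -0.883]] 0.0005 [-0.9  0.2 -0.4]
az 17 el -62
```

Call:
arm_command --moves '[-0.8,0,-3.9,0,-0.8,0,-3.9,0,-0.8,0,-3.9,0,-0.8,0,-3.9,0,-0.8,0,-3.9,0,-0.8,0,-3.9,0,-0.8,0,-3.9,0,-0.8,0,-3.9,0]'

```text
time: 12.85
ee_pos: [0.4057, -0.075, 0.8774]
eef_rot: [-0.04, 0.941, 0.052, 0.332]
ft_force: [-0.1, -0.7, 0.1]
width: 0.0006
grip_force: 0.0
```

```bash
python3 st.py
```

```text
12.85 [ 0.776  0.039 -0.482  0.404 -0.328  2.058  1.703] [ 0.4057 -0.075   0.8774] 
 [[-0.776 -0.109  0.621]
 [-0.04   0.991  0.124]
 [-0.63   0.071 -0.774]] 0.0006 [-0.1 -0.7  0.1]
az 11 el -51
```

Call:
arm_command --moves '[-1.6,0,-3.5,0,-1.6,0,-3.5,0,-1.6,0,-3.5,0,-1.6,0,-3.5,0,-1.6,0,-3.5,0]'

```text
time: 13.27
ee_pos: [0.3623, -0.0751, 0.9351]
eef_rot: [-0.033, 0.915, 0.046, 0.399]
ft_force: [-0.2, 0.6, -0.0]
width: 0.0
grip_force: 0.0
```

```bash
python3 st.py
```

```text
13.2667 [ 1.129  0.031 -0.693  0.283 -0.463  2.058  1.699] [ 0.3623 -0.0751  0.9351] 
 [[-0.679 -0.096  0.728]
 [-0.023  0.994  0.111]
 [-0.734  0.059 -0.677]] 0.0 [-0.2  0.6 -0. ]
az 9 el -43
```

The tool is now at azimuth 9°, el -43°, with its y axis horizontal, which is within 17° of the ring's normal. Next I'll approach the point above the column.

```bash
python3 st.py .49 -.15 .37
```

```text
13.2667 [ 1.129  0.031 -0.693  0.283 -0.463  2.058  1.699] [ 0.3623 -0.0751  0.9351] 
 [[-0.679 -0.096  0.728]
 [-0.023  0.994  0.111]
 [-0.734  0.059 -0.677]] 0.0 [-0.2  0.6 -0. ]
az 9 el -43
move cm [ 32.98 -11.99  46.71] rows 15 [ 2.2  -0.8   3.11]
```

Call:
arm_command --moves '[2.2,-0.8,3.1,0,2.2,-0.8,3.1,0,2.2,-0.8,3.1,0,2.2,-0.8,3.1,0,2.2,-0.8,3.1,0,2.2,-0.8,3.1,0,2.2,-0.8,3.1,0,2.2,-0.8,3.1,0,2.2,-0.8,3.1,0,2.2,-0.8,3.1,0]'

```text
time: 14.1
ee_pos: [0.4214, -0.114, 0.6242]
eef_rot: [-0.042, 0.924, 0.038, 0.379]
ft_force: [-0.5, -1.1, 1.4]
width: 0.0002
grip_force: 0.0
```

```bash
python3 st.py .49 -.15 .37
```

```text
14.1 [ 1.229 -0.499 -0.333  1.578 -0.81   1.548  2.369] [ 0.4214 -0.114   0.6242] 
 [[-0.71  -0.106  0.696]
 [-0.049  0.994  0.102]
 [-0.703  0.038 -0.71 ]] 0.0002 [-0.5 -1.1  1.4]
az 8 el -45
move cm [13.17 -5.28 22.47] rows 7 [ 1.88 -0.75  3.21]
```

Call:
arm_command --moves '[2.2,-0.8,3,0,2.2,-0.8,3,0,2.2,-0.8,3,0,2.2,-0.8,3,0,2.2,-0.8,3,0,2,-0.8,3,0]'

```text
time: 14.6
ee_pos: [0.456, -0.1446, 0.4476]
eef_rot: [-0.044, 0.923, 0.039, 0.38]
ft_force: [0.5, 0.3, -0.4]
width: 0.0007
grip_force: 0.0
```

```bash
python3 st.py .49 -.15 .37
```

```text
14.6 [ 0.811 -0.487 -0.162  1.969 -0.677  1.13   2.441] [ 0.456  -0.1446  0.4476] 
 [[-0.707 -0.11   0.698]
 [-0.052  0.993  0.105]
 [-0.705  0.038 -0.708]] 0.0007 [ 0.5  0.3 -0.4]
az 9 el -45
move cm [ 3.1  -1.21  7.81] rows 3 [ 1.03 -0.4   2.6 ]
```

Call:
arm_command --moves '[1.0,-0.4,2.6,5,1.0,-0.4,2.6,5,1.0,-0.4,2.6,0,0,0,0,0,0,0,0,0]'

```text
time: 15.02
ee_pos: [0.4892, -0.1479, 0.3719]
eef_rot: [0.038, 0.923, 0.073, 0.375]
ft_force: [-0.4, -0.4, 1.6]
width: 0.0003
grip_force: 0.0
```

```bash
python3 st.py .49 -.15 .37; python3 - <<'E'
from h import *
from bench import r
import cv2
i=r.camera_info("wrist");print(i)
s=r.read_state()
w=r.camera("wrist")[:,:,::-1];sc=r.camera("scene")[:,:,::-1]
C=np.array([.5855,-.1325,.232]);T=s["ee_pos"]
def fe(P):
    p=R.from_quat(i["attitude"]).inv().apply(P-i["origin"]);x,y,z=p[0],-p[1],-p[2];th=np.arctan2(np.hypot(x,y),z);k=th/np.hypot(x,y)
    return i["cx"]+i["fx"]*k*x,i["cy"]+i["fy"]*k*y
print("ring px",fe(C),"tcp px",fe(T))
a=cv2.resize(sc[100:280,130:370],(800,600),interpolation=cv2.INTER_CUBIC)
cv2.imwrite("pics/w1.png",w);cv2.imwrite("pics/s1.png",a)
E
```

```text
15.0167 [ 0.82  -0.416 -0.228  2.078 -0.737  0.958  2.349] [ 0.4892 -0.1479  0.3719] 
 [[-0.716  0.015  0.698]
 [ 0.124  0.987  0.106]
 [-0.687  0.163 -0.708]] 0.0003 [-0.4 -0.4  1.6]
az 9 el -45
move cm [ 0.05 -0.24  0.17] rows 1 [ 0.05 -0.24  0.17]
{'fx': 309.70691628693146, 'fy': 309.70691628693146, 'cx': 318.6330728957955, 'cy': 201.48920002935643, 'origin': array([ 0.32224768, -0.15611828,  0.43263353]), 'attitude': array([-0.30776776, -0.40196217,  0.57489017,  0.64281157])}
ring px (np.float64(313.75369451528104), np.float64(158.21723272846702)) tcp px (np.float64(320.213484602452), np.float64(251.8167746183753))
```

View pics/w1.png

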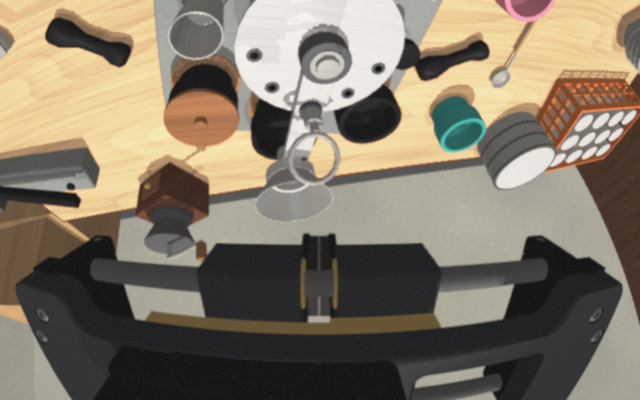

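View pics/s1.png

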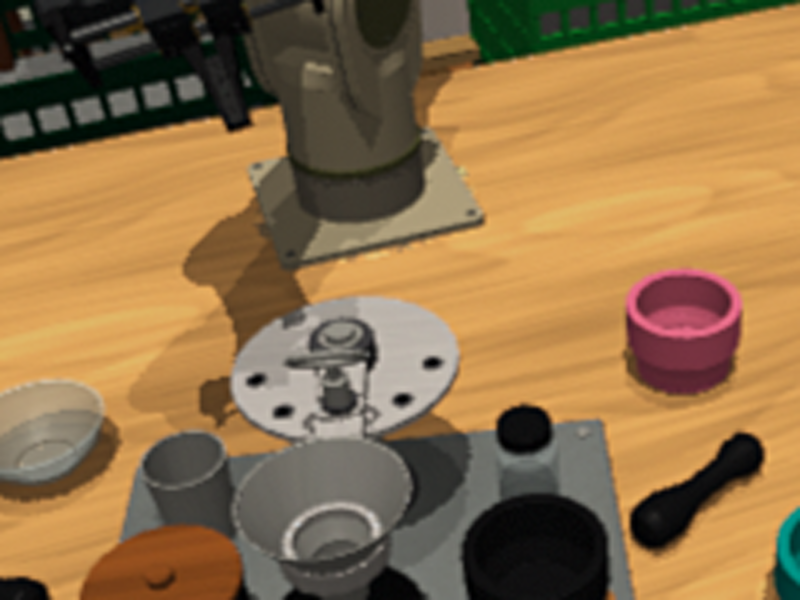

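The wrist picture shows the ring at (314,158), where I predicted (313.8,158.2), and the shut fingertips at about (319,245). So the ring's position is confirmed. The scene crop shows the path over the column is clear.

```bash
python3 st.py .5297 -.141 .2886|tail -1;  python3 st.py .598 -.1306 .2193|tail -1
```

```text
move cm [ 3.19 -0.55  8.98] rows 3 [ 1.06 -0.18  2.99]
move cm [ 3.24 -0.53 18.76] rows 5 [ 0.65 -0.11  3.75]
```

Call:
arm_command --moves '[0.8,-0.15,2.2,0,0.8,-0.15,2.2,0,0.8,-0.15,2.2,0,0.8,-0.1,2.4,0,0,0,0,0,0,0,0,0]'

```text
time: 15.62
ee_pos: [0.5297, -0.1405, 0.2875]
eef_rot: [0.038, 0.923, 0.073, 0.377]
ft_force: [0.0, -0.8, 1.1]
width: 0.0004
grip_force: 0.0
```

```bash
python3 st.py .598 -.1306 .2193
```

```text
15.6167 [ 0.764 -0.295 -0.282  2.174 -0.811  0.726  2.434] [ 0.5297 -0.1405  0.2875] 
 [[-0.713  0.016  0.701]
 [ 0.126  0.986  0.106]
 [-0.689  0.164 -0.706]] 0.0004 [ 0.  -0.8  1.1]
az 9 el -45
move cm [-0.04 -0.03  9.7 ] rows 3 [-0.01 -0.01  3.23]
```

Call:
arm_command --moves '[0,0,1.6,0,0,0,1.6,0,0,0,1.6,0,0,0,1.3,0,0,0,1.2,0,0,0,1.2,0,0,0,1.2,0,0,0,0,0]'

```text
time: 16.28
ee_pos: [0.5987, -0.1308, 0.2196]
eef_rot: [0.039, 0.922, 0.073, 0.377]
ft_force: [-0.3, 0.4, -0.6]
width: 0.0008
grip_force: 0.0
```

```bash
python3 st.py .598 -.1306 .2193; python3 - <<'E'
from bench import r
import cv2
w=r.camera("wrist")[:,:,::-1];sc=r.camera("scene")[:,:,::-1]
import numpy as np
a=cv2.resize(sc[170:260,180:300],(800,600),interpolation=cv2.INTER_CUBIC)
b=cv2.resize(w[80:320,220:420],(500,600))
cv2.imwrite("pics/s2.png",cv2.resize(np.hstack([a[:, 100:700],b]),(800,436)))
E
```

```text
16.2833 [ 0.7   -0.077 -0.354  2.151 -0.865  0.487  2.486] [ 0.5987 -0.1308  0.2196] 
 [[-0.712  0.016  0.702]
 [ 0.126  0.986  0.106]
 [-0.69   0.164 -0.705]] 0.0008 [-0.3  0.4 -0.6]
az 9 el -45
move cm [ 0.07  0.01 -0.03] rows 1 [ 0.07  0.01 -0.03]
```

View pics/s2.png

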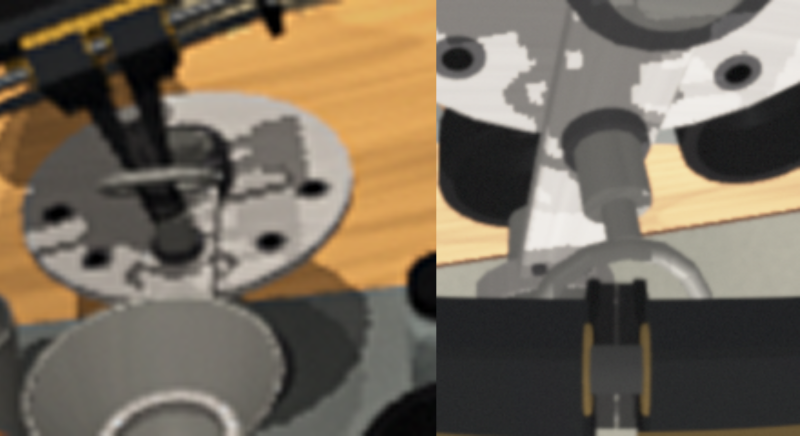

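The left panel shows both shut fingertips through the ring without touching it (force about 0). Now I'll move to contact on the ring's upper arc, then lift.

Call:
arm_command --moves '[-0.4,0,0,0,-0.4,0,0,0,-0.3,0,0,0,0,0,0,0]'

```text
time: 16.72
ee_pos: [0.6054, -0.1319, 0.2261]
eef_rot: [0.039, 0.923, 0.073, 0.376]
ft_force: [-1.2, -0.1, -0.3]
width: 0.0006
grip_force: 0.8
```

Call:
arm_command --moves '[-0.2,0,0,0,-0.2,0,0,0,0,0,0,0]'

```text
time: 16.97
ee_pos: [0.6067, -0.1314, 0.2263]
eef_rot: [0.039, 0.923, 0.074, 0.374]
ft_force: [-11.5, 2.4, -0.9]
width: 0.0006
grip_force: 4.8
```

Contact is made. Now lifting straight up.

Call:
arm_command --moves '[-0.14,0.03,-0.14,0,-0.14,0.03,-0.14,0,-0.14,0.03,-0.14,0,-0.14,0.03,-0.14,0,0,0,0,0]'

```text
time: 17.38
ee_pos: [0.6063, -0.1312, 0.2334]
eef_rot: [0.039, 0.924, 0.074, 0.374]
ft_force: [-8.6, 2.0, -7.3]
width: 0.0005
grip_force: 5.5
```

```bash
python3 st.py
```

```text
17.3833 [ 0.704 -0.075 -0.362  2.113 -0.804  0.515  2.416] [ 0.6063 -0.1312  0.2334] 
 [[-0.718  0.016  0.696]
 [ 0.127  0.986  0.109]
 [-0.685  0.166 -0.71 ]] 0.0005 [-8.6  2.  -7.3]
az 9 el -45
```

Spring force 7.3 N matches a lift of about 7 mm. Raising another 6 mm.

Call:
arm_command --moves '[-0.14,0.03,-0.14,0,-0.14,0.03,-0.14,0,-0.14,0.03,-0.14,0,0,0,0,0]'

```text
time: 17.72
ee_pos: [0.6061, -0.1312, 0.2389]
eef_rot: [0.039, 0.924, 0.075, 0.373]
ft_force: [-8.2, 2.2, -8.9]
width: 0.0006
grip_force: 5.8
```

```bash
python3 - <<'E'
from h import *
from bench import r
s=r.read_state();print(s["ft_force"].round(1))
M=R.from_quat(s["eef_rot"]).as_matrix();p=s["ee_pos"];c=np.array([.4994,-.1098,0])
d=p-c;print(np.hypot(*d[:2]),np.degrees(np.arctan2(d[1],d[0])),p)
for k in range(0,44,4):
    a,b=[R.from_euler('z',x,degrees=True).apply(d)+c for x in(k,k+4)]
    print(k,(M.T@(b-a)*100).round(2))
E
```

```text
[-8.2  2.2 -8.9]
0.10884185551150098 -11.353543784820049 [ 0.60611194 -0.13122688  0.23888497]
0 [0.01 0.74 0.17]
4 [0.05 0.75 0.13]
8 [0.08 0.75 0.1 ]
12 [0.12 0.75 0.06]
16 [0.16 0.74 0.02]
20 [ 0.2   0.73 -0.02]
24 [ 0.23  0.72 -0.05]
28 [ 0.27  0.71 -0.09]
32 [ 0.3   0.69 -0.13]
36 [ 0.33  0.66 -0.16]
40 [ 0.36  0.64 -0.2 ]
```

Lift is about 12.6 mm (8.9 N). Swinging anticlockwise along the arc, first half.

Call:
arm_command --moves '[0,0.37,0.08,0,0.01,0.37,0.08,0,0.02,0.37,0.07,0,0.03,0.38,0.06,0,0.04,0.37,0.05,0,0.05,0.38,0.05,0,0.06,0.37,0.03,0,0.06,0.38,0.03,0,0,0,0,0]'

```text
time: 18.47
ee_pos: [0.6079, -0.1012, 0.239]
eef_rot: [0.039, 0.924, 0.074, 0.374]
ft_force: [-9.4, 0.4, -8.2]
width: 0.0004
grip_force: 6.3
```

```bash
cat >sw.py <<'E'
from h import *
from bench import r
s=r.read_state();print(s["ft_force"].round(1),s["joint_positions"].round(2),s["time"])
M=R.from_quat(s["eef_rot"]).as_matrix();p=s["ee_pos"];c=np.array([.4994,-.1098,0])
d=p-c;print(np.hypot(*d[:2]),np.degrees(np.arctan2(d[1],d[0])),p.round(4));d[:2]*=.1088/np.hypot(*d[:2]);d[2]=.2385
for k in range(0,28,4):
    a,b=[R.from_euler('z',x,degrees=True).apply(d)+c for x in(k,k+4)]
    if k==0:a=p
    print(k,(M.T@(b-a)*100).round(2))
E
python3 sw.py
python3 - <<'E'
from bench import r
import cv2
sc=r.camera("scene")[:,:,::-1]
cv2.imwrite("pics/s3.png",cv2.resize(sc[170:290,170:330],(800,600),interpolation=cv2.INTER_CUBIC))
E
```

```text
[-9.4  0.4 -8.2] [ 0.68 -0.11 -0.41  2.13 -0.76  0.49  2.32] 18.4667
0.10888906496247538 4.551208243290494 [ 0.6079 -0.1012  0.239 ]
0 [0.2  0.73 0.05]
4 [ 0.19  0.73 -0.02]
8 [ 0.23  0.72 -0.05]
12 [ 0.26  0.71 -0.09]
16 [ 0.3   0.69 -0.13]
20 [ 0.33  0.66 -0.16]
24 [ 0.36  0.64 -0.2 ]
```

View pics/s3.png

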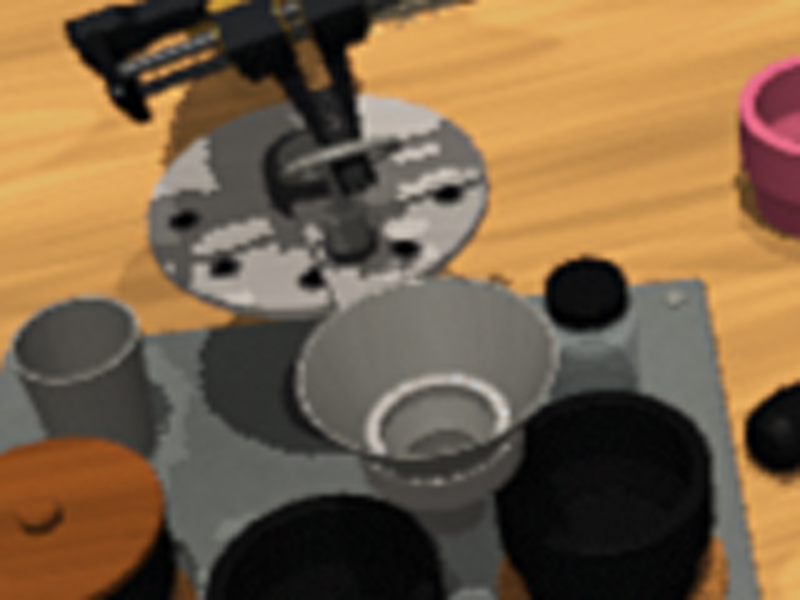

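The arm has swung about halfway: the funnel is between the mortars, the middle hole is visible at (315,275), and the finger is still in the ring. Continuing.

Call:
arm_command --moves '[0.1,0.37,0.03,0,0.1,0.37,0.02,0,0.1,0.37,-0.01,0,0.1,0.36,-0.01,0,0.11,0.36,-0.02,0,0.12,0.36,-0.03,0,0.13,0.36,-0.04,0,0.13,0.35,-0.05,0,0,0,0,0]'

```text
time: 19.27
ee_pos: [0.6008, -0.073, 0.2382]
eef_rot: [0.039, 0.924, 0.073, 0.374]
ft_force: [-12.2, -4.3, -8.0]
width: 0.0003
grip_force: 7.5
```

```bash
python3 sw.py
python3 - <<'E'
from h import *
from bench import r
import cv2
t=r.camera("top")[:,:,::-1];sc=r.camera("scene")[:,:,::-1]
a=cv2.resize(t[110:230,320:440],(400,400),interpolation=cv2.INTER_CUBIC)
b=cv2.resize(sc[180:300,190:310],(400,400),interpolation=cv2.INTER_CUBIC)
cv2.imwrite("pics/s4.png",np.hstack([a,b]))
i=r.camera_info("top");s=r.camera_info("scene")
for k in(20,30,35,40,45):
    q=np.radians(k)-.258
    f=[.4994+.21*np.cos(q),-.1098+.21*np.sin(q),.216];h=f[:2]+[.12]
    print(k,((proj(i,f)-[320,110])*10/3).round(0),((proj(s,f)-[190,180])*10/3+[400,0]).round(0))
E
```

```text
[-12.2  -4.3  -8. ] [ 0.67 -0.15 -0.45  2.16 -0.74  0.47  2.24] 19.2667
0.10790436464921455 19.921336405183872 [ 0.6008 -0.073   0.2382]
0 [ 0.22  0.73 -0.08]
4 [ 0.33  0.67 -0.16]
8 [ 0.36  0.64 -0.19]
12 [ 0.38  0.61 -0.23]
16 [ 0.41  0.58 -0.26]
20 [ 0.44  0.55 -0.29]
24 [ 0.46  0.51 -0.32]
20 [[201. 107.]] [[629. 204.]]
30 [[159. 118.]] [[678. 183.]]
35 [[138. 126.]] [[701. 171.]]
40 [[119. 135.]] [[721. 158.]]
45 [[100. 147.]] [[739. 144.]]
```

View pics/s4.png

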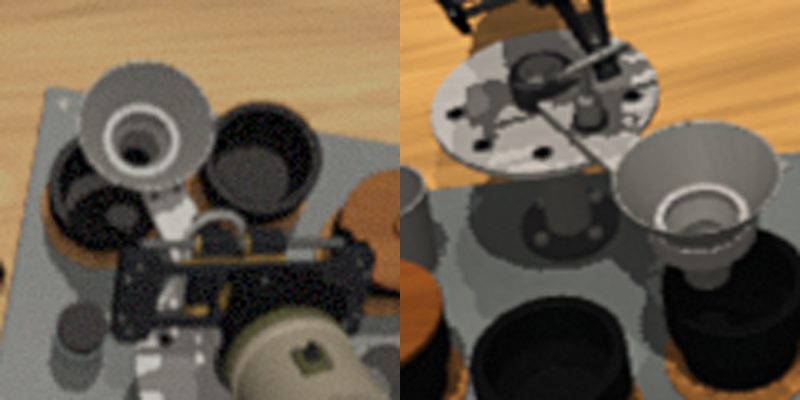

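The funnel rim's centre is at (147,128) in the top panel and (699,172) in the scene panel, which puts the arm at about 34°. I'll add 3°, then ease the pin down onto the plate and nudge the ring with the finger until the pin drops in.

Call:
arm_command --moves '[0.13,0.36,-0.05,0,0.08,0.22,-0.04,0,0,0,0,0,0.4,0,0,0,0.4,0,0,0,0.4,0,0,0,0.4,0,0,0,0,0,0,0]'

```text
time: 20.03
ee_pos: [0.5904, -0.0644, 0.2316]
eef_rot: [0.039, 0.922, 0.073, 0.377]
ft_force: [-0.7, 0.4, -0.2]
width: 0.0003
grip_force: 0.1
```

```bash
python3 sw.py|head -2; cat >pk.py <<'E'
from h import *
from bench import r
import cv2,sys
t=r.camera("top")[:,:,::-1];sc=r.camera("scene")[:,:,::-1]
a=cv2.resize(t[110:230,320:440],(400,400),interpolation=cv2.INTER_CUBIC)
b=cv2.resize(sc[180:300,190:310],(400,400),interpolation=cv2.INTER_CUBIC)
cv2.imwrite(sys.argv[1],np.hstack([a,b]))
# funnel angle: match bright inner ring against s4 (34 deg) by template in top crop
E
python3 - <<'E'
# funnel shift vs. earlier picture, by template match
import cv2,numpy as np
from bench import r
i=cv2.imread("pics/s4.png")
b=cv2.resize(r.camera("scene")[:,:,::-1][180:300,190:330],None,fx=10/3,fy=10/3,interpolation=cv2.INTER_CUBIC)
T=i[120:260,612:785]
m=cv2.matchTemplate(b,T,cv2.TM_CCOEFF_NORMED);_,v,_,l=cv2.minMaxLoc(m);print(v,np.array(l)-[212,120])
E
```

```text
[-0.7  0.4 -0.2] [ 0.65 -0.17 -0.45  2.2  -0.78  0.45  2.27] 20.0333
0.10169192345749505 26.486529333995048 [ 0.5904 -0.0644  0.2316]
0.751588761806488 [ 27 -17]
```

```bash
python3 - <<'E'
from h import *
from bench import r
import cv2
t=r.camera("top")[:,:,::-1];sc=r.camera("scene")[:,:,::-1]
a=cv2.resize(t[110:230,320:440],(400,400),interpolation=cv2.INTER_CUBIC)
b=cv2.resize(sc[180:300,190:310],(400,400),interpolation=cv2.INTER_CUBIC)
cv2.imwrite("pics/s5.png",np.hstack([a,b]))
i=r.camera_info("top");s=r.camera_info("scene")
for k in(36,38,40,42,44):
  q=np.radians(k)-.258
  for l in(0,.0065):
    P=lambda rad,z:np.array([.4994+rad*np.cos(q),-.1098+rad*np.sin(q),z])
    print(k,l,((proj(i,P(.21,.216))-[320,110])*10/3).round(0),((proj(s,[P(.21,.216),P(.089+.0185,.2505+l),P(.07,.213+l)])-[190,180])*10/3+[400,0]).round(0).tolist())
E
```

```text
36 0 [[134. 128.]] [[705.0, 168.0], [609.0, 63.0], [585.0, 81.0]]
36 0.0065 [[134. 128.]] [[705.0, 168.0], [608.0, 55.0], [584.0, 74.0]]
38 0 [[126. 131.]] [[713.0, 163.0], [613.0, 60.0], [588.0, 79.0]]
38 0.0065 [[126. 131.]] [[713.0, 163.0], [612.0, 53.0], [587.0, 72.0]]
40 0 [[119. 135.]] [[721.0, 158.0], [617.0, 58.0], [590.0, 78.0]]
40 0.0065 [[119. 135.]] [[721.0, 158.0], [616.0, 51.0], [589.0, 71.0]]
42 0 [[111. 140.]] [[728.0, 152.0], [621.0, 55.0], [593.0, 76.0]]
42 0.0065 [[111. 140.]] [[728.0, 152.0], [620.0, 48.0], [592.0, 69.0]]
44 0 [[104. 144.]] [[736.0, 147.0], [625.0, 53.0], [595.0, 75.0]]
44 0.0065 [[104. 144.]] [[736.0, 147.0], [624.0, 46.0], [594.0, 68.0]]
```

View pics/s5.png

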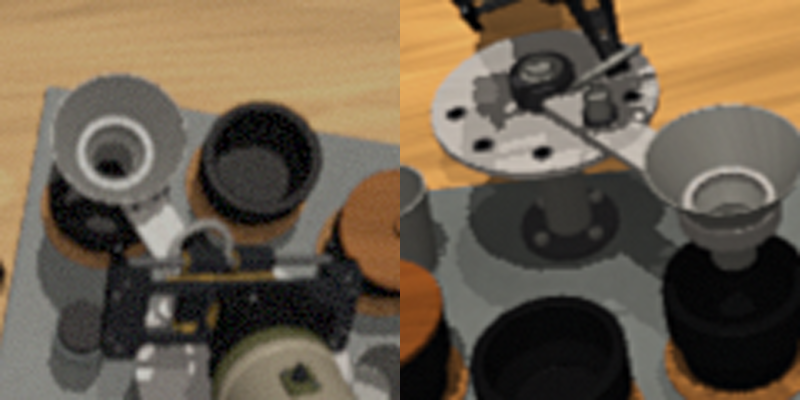

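The funnel's centre is at (120,140) in the top panel, so the arm is at about 40° and over the next mortar. The finger is free (0 N). To check that the pin is seated, I'll nudge the ring gently: locked, the force will climb; unlocked, it stays near 1–2 N.

Call:
arm_command --moves '[0.17,0.35,-0.08,0,0.08,0.18,-0.04,0,0,0,0,0]'

```text
time: 20.43
ee_pos: [0.5877, -0.0599, 0.2313]
eef_rot: [0.039, 0.922, 0.073, 0.377]
ft_force: [0.3, -3.7, -0.3]
width: 0.0006
grip_force: 1.7
```

Call:
arm_command --moves '[0.08,0.18,-0.04,0,0.08,0.18,-0.04,0,0,0,0,0]'

```text
time: 20.68
ee_pos: [0.586, -0.0579, 0.2311]
eef_rot: [0.041, 0.922, 0.072, 0.377]
ft_force: [1.9, -9.8, -3.1]
width: 0.0005
grip_force: 4.1
```

The force climbs to 10 N with almost no motion, so the arm is locked. Now I'll centre the finger in the ring and withdraw along its axis.

Call:
arm_command --moves '[0.05,-0.4,0,0,0.05,-0.4,0,0,0.05,-0.4,0,0,0.05,-0.2,0,0,0,0,0,0]'

```text
time: 21.1
ee_pos: [0.5842, -0.0694, 0.2269]
eef_rot: [0.039, 0.923, 0.073, 0.376]
ft_force: [-1.0, 0.4, -0.6]
width: 0.0003
grip_force: 0.0
```

Call:
arm_command --moves '[0,0,-1,0,0,0,-1.5,0,0,0,-2,0,0,0,-2.5,0,0,0,-2.5,0,-1,0.2,-2,0,-2,0.4,-2,0,-2,0.4,-2,0,-2,0.4,-2,0,-2,0.4,-2,0,-2,0.4,-2,0,0,0,0,0]'

```text
time: 22.1
ee_pos: [0.5136, -0.0841, 0.4649]
eef_rot: [0.038, 0.921, 0.072, 0.38]
ft_force: [0.5, -0.5, 0.3]
width: 0.0004
grip_force: 0.0
```

```bash
python3 st.py; python3 - <<'E'
from h import *
from bench import r
import cv2
t=r.camera("top")[:,:,::-1];sc=r.camera("scene")[:,:,::-1]
a=cv2.resize(t[110:230,320:440],(400,400),interpolation=cv2.INTER_CUBIC)
b=cv2.resize(sc[180:260,210:290],(400,400),interpolation=cv2.INTER_CUBIC)
cv2.imwrite("pics/s6.png",np.hstack([a,b]))
s=r.camera_info("scene")
for l in(0,.0065):
  q=np.radians(40)-.258
  P=lambda rad,z:np.array([.4994+rad*np.cos(q),-.1098+rad*np.sin(q),z])
  al=np.linspace(0,2*np.pi,9)[:8]; e=np.array([np.cos(q),np.sin(q),0]);n=np.array([-np.sin(q),np.cos(q),0]);w=(e+[0,0,1])/2**.5
  rr=[P(.089,.232+l)+.0262*(np.cos(x)*w+np.sin(x)*n) for x in al]
  print(l,((proj(s,rr)-[210,180])*5+[400,0]).round(0).tolist())
E
```

```text
22.1 [ 0.771 -0.459 -0.314  1.91  -0.64   1.037  2.078] [ 0.5136 -0.0841  0.4649] 
 [[-0.708  0.016  0.706]
 [ 0.125  0.987  0.103]
 [-0.695  0.161 -0.701]] 0.0004 [ 0.5 -0.5  0.3]
az 8 el -45
0 [[626.0, 87.0], [650.0, 74.0], [647.0, 77.0], [621.0, 95.0], [586.0, 116.0], [562.0, 130.0], [563.0, 127.0], [590.0, 109.0]]
0.0065 [[625.0, 76.0], [648.0, 63.0], [645.0, 67.0], [619.0, 84.0], [584.0, 106.0], [560.0, 119.0], [561.0, 116.0], [588.0, 98.0]]
```

View pics/s6.png

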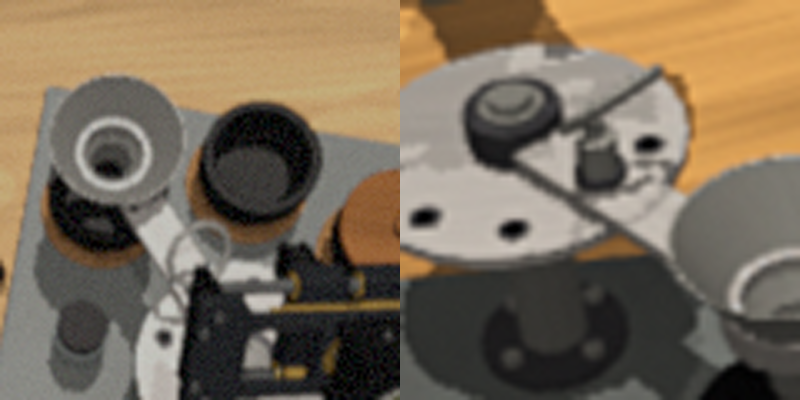

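Left panel: the funnel sits over the next mortar, and the mortars stand where they were. Right panel: the ring runs from (562,130) to (658,70), passing about (610,100). That fits the prediction for the pin fully home, and a riding pin would show it about 10 px higher. The tool is clear, so I'm handing in.

```bash
python3 -c "
from bench import r
print(r.close_job())"
```

```text
the job is handed in; nothing more can be done
None
```

The job is handed in at about 22 s: I hooked the ring, lifted the pin and swung the arm one hole to the open mortar's side, and the last pictures show the pin home there and the mortars where they were.

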